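# Lock a bayonet filter cartridge into its spring-loaded socket

### The arm

A 6-joint arm with a two-finger parallel gripper is mounted at the origin on the work surface; the furniture and walls round the work are solid. World frame = base frame: x ahead of the robot, y to its left, z up, the work surface at z = 0. Lengths are in m, angles in degrees, forces in N, time in s.
With the tool pointing down it reaches from about 0.4 to 0.825 m from the base axis. Payload 7 kg.
Tool frame: the origin (TCP) lies between the finger pads; the fingertips stand 19 mm ahead of it and the grasp point (between the pads) is the TCP; z points along the fingers, y is the line along which they close (so a half turn about z gives the same grasp; the last joint's range is limited). The gripper opens to 88 mm and grips with 3 to 60 N. Pads are 19 mm wide; open, the fingers measure 130 mm over their backs; the gripper's body (78 mm by 193 mm) begins 47 mm behind the grasp point.
Start: joints at [-49.326, 20.546, 0.682, 0, -70.136, -16.507], TCP at [0.276, -0.616, 0.246] pointing down, gripper open.
Joint ranges: [-176.03, 176.03], [-82.01, 121.73], [-58.28, 71.71], [-173.87, 95.51], [-174.79, -0.11], [-173.66, 173.66]. Speed limits (degrees/s): [136.94, 136.94, 172.46, 180, 180, 180].

### API

Orientations are given as [roll, pitch, yaw] about the fixed x, y, z axes, in that order (R = Rz(yaw) Ry(pitch) Rx(roll)).
In Python, from plant import r gives the robot as it stands. The module is installed in compiled form; this text tells all that it offers.
- The arm moves only by the shell command python3 -m pendant 'ROWS' [OPENING] [FORCE]. ROWS is JSON, a list of rows, each a list of 6 numbers: the shift along the tool's x, y, z in mm, then the turn, a rotation vector about the tool's x, y, z in rad. In form: [[tx, ty, tz, wx, wy, wz], ...]. A call has 1 to 20 rows; each row is the pose to reach, as a shift and turn from the pose commanded when the call began, along the tool's axes at that moment; what a row does not reach only later rows make up. A row lasts 1/8 s, in which the tool goes at most 62.5 mm and 10.7 degrees, less where a joint would pass 70% of its speed; a pose out of reach is approached as far as the arm can. A call with a gripper value outside its range is refused whole. OPENING is the finger opening in mm, from 0 to 87.6, set as the call begins (- or left out, the last holds). The fingers move at their own pace and stop on an object; FORCE is the grip in N (left out, the last holds). Time passes only in rows, so rows that repeat a pose let the fingers close. It gives the time, the measured TCP pose, the force, the opening and the grip force at its end, in the units of the state.
- r.get_state(): the state, without advancing time (a new reading comes with each control period).
- r.capture(name): name is "scene" or "top" or "wrist"; returns the picture (420x560x3 uint8, red, green, blue); there is no depth.
- r.camera_params(name): a dict with "mtx" (3x3 intrinsics, pixels), "distortion" ([k1, k2, p1, p2, k3] as OpenCV has them; the pictures are not rectified), "rvec" (rotation vector, rad) and "tvec" (3), from world to camera coordinates, as OpenCV has them; the wrist camera has in their place "mount" (4x4, takes a point from camera to tool coordinates, whose origin is the TCP and whose axes are the flange's). Camera axes: x right, y down, z forward; pixel columns grow to the right and rows downward; lengths in m; the calibration is good to about 2 mm. A picture is of the moment at which its call begins: read the wrist's pose just before it. camera_params takes no time and is no camera call.
- r.close_job(): hands the job in; it is judged then, once.
The state is a dict: "time_s": time; "joints": joint angles; "qd": joint speeds; "joint_torque": joint torques, N m; "tcp_pos": TCP position; "eef_rot": TCP orientation; "contact_force": force on the tool from outside, world axes, zero at the start; "moment": the same for the moment, N m; "gripper_width": finger opening in m; "gripper_force": force on a finger pad.
Only numpy, scipy, OpenCV 4.12 (cv2) and the standard library are available. Lean on these libraries where they do the work, as an engineer would, in place of code of your own. Each camera call takes 0.05 s, during which the arm holds its last target. There are 200 camera calls.

### The job

Fit the filter cartridge into the water filter station. It is lying on its side: stand it upright on the bench and let go of it, then take it again from above, feel for the entry notches of the socket, push it in against the spring and turn it a quarter turn clockwise until it springs up into its catch, and let go so that it stays locked. Leave the bottles and the staining jar where they are.

Things in the scene. Friction and masses are not known exactly. Their poses are not given: they have to be found in the camera images.
- cartridge_center (a point): centre of the filter cartridge (72 mm long, 0.11 to 0.23 kg), half-way along its axis. Its z runs along the axis from the blue barrel's flat end (36 mm below this point) to the white head's top (36 mm above). It starts on the bench lying on its -y side, its axis level, its +x and -x sides upright. It can stand by itself on the barrel's flat end
- cartridge_head (a point): centre of the cartridge's white square head, 48 x 48 mm (x, y) and 42 mm along the axis, 15 mm above the cartridge's centre; same axes. The place to grasp it, by either pair of opposite sides; a blue stripe on its +x and -x sides stands above each lug
- cartridge_end (a point): centre of the flat end of the cartridge's blue barrel, same axes (z towards the head). The barrel is 34 mm in diameter and 30 mm long, its last 5 mm tapered to 28 mm. Two opposite blue lugs stick out of it along +x and -x, 7 mm wide, out to 23 mm from the axis, from 6 to 12 mm above this end
- socket_mouth (a point): centre of the socket's mouth, at the flat top of the grey round collar (66 mm outer diameter, top 62 mm above the bench), z up. Bore 36.4 mm. Two opposite entry notches for the lugs, 13 mm wide, out to 24.5 mm from the axis. The collar's angle is not reported: the notches lie within 0.35 rad of this frame's +x and -x and must be found by feel (or seen)
- spring_top (a point): centre of the spring plate's top in the socket, 14 mm below the mouth when up. A cartridge pressed lightly with its lugs on the rim and turned drops in 8 mm on to it when the lugs meet the notches. Then push it 16 mm on, until its head meets the collar, and turn it clockwise seen from above (the other way is blocked) by 1.3 to 1.8 rad to a stop
- spring_plate (a joint): travel of the spring plate in m, 0 when up, growing as it is pushed down; it pushes up with 3 N at 0, 7 N at 0.010, 9.4 N at 0.016. The cartridge can be turned only beyond 0.014; at the end of the turn, when no longer pushed, it rises about 4 to 6 mm into its catch and stays locked at 0.010, with a gap of 6 mm between head and collar
- station: the filter station: white plinth 124 x 104 mm (x, y), 24 mm high, fixed to the bench, with the grey collar on its middle; origin at the centre of its underside, z up; two brass hose ends stick out 26 mm at its +x side
- stain_a: bystander: white reagent bottle with blue cap, 44 mm in diameter, 98 mm high, origin at the centre of its underside
- stain_b: bystander: white reagent bottle with purple cap, 44 mm in diameter, 98 mm high, origin at the centre of its underside
- coplin: bystander: glass staining jar with purple stain, 56 mm in diameter, 90 mm high, origin at the centre of its underside
Things that resemble listed ones, but are neither listed nor needed, are in the scene too. Leave any red look-alike of the part that bears cartridge_center alone.

How it is judged (in metres and radians):
On the way:
1. the cartridge stands upright on the bench, on its barrel end, let go and at rest (angle between cartridge_center's own z axis and vertical below 0.1 rad and height (world z) of cartridge_center between 0.033 and 0.039 m and contact force between cartridge and the fingers below 0.05 N and linear speed of cartridge below 0.02 m/s), for 0.2 s.
At the end, for the whole second after the job is handed in: the cartridge sits upright (within 0.1 rad) and at rest in the socket, within 4 mm of its axis, locked in the catch: its centre 9.5 to 14.5 mm above the collar's top and the spring plate held down by 8 to 12 mm with nothing else pressing on it (value of joint spring_plate between 0.008 and 0.012 m and z of cartridge_center in the frame of socket_mouth between 0.0095 and 0.0145 m and horizontal distance between cartridge_center and socket_mouth below 0.004 m and angle between cartridge_center's own z axis and vertical below 0.1 rad and linear speed of cartridge below 0.02 m/s); the robot touches nothing.
It fails at once if a bottle or the staining jar was moved by more than 3 cm (distance of any of stain_a, stain_b, coplin from where it was at the start of the episode above 0.03 m).
It also fails if it takes over 67 s, if anything falls off the work surface, if the arm or the gripper's body presses on something with over 40 N, if the wrist force passes 120 N, or if a joint passes its speed limit or range.

## Working session

There is one attempt and no reset: what is moved stays moved. The work goes in short steps, Python scripts to look and compute and a shell command to move; the robot and the scene stay as the last step left them, time stands still between calls to the robot, and variables do not carry over. Pictures are saved under pics/ and viewed, at most 10 in all, crops included, and the job is handed in when it is done.

```bash
mkdir -p pics
python3 - <<'E'
from plant import r
import cv2,numpy as np
s=r.get_state(); print({k:np.round(v,3).tolist() for k,v in s.items()})
for n in ["scene","top"]:
    im=r.capture(n); cv2.imwrite(f"pics/{n}0.png",im[:,:,::-1]); p=r.camera_params(n)
    R=cv2.Rodrigues(np.array(p["rvec"],float))[0]; print(n,np.round(p["mtx"],1).tolist(),np.round(p["distortion"],3),"pos",(-R.T@np.array(p["tvec"]).ravel()).round(3))
print(r.camera_params("wrist"))
E
```

```text
{'time_s': 0.0, 'joints': [-49.326, 20.59, 0.637, -0.02, -70.136, -16.509], 'qd': [-0.031, 0.08, -0.02, 0.059, 0.028, 0.071], 'joint_torque': [-0.001, -58.272, 29.306, 6.997, 0.007, -0.0], 'tcp_pos': [0.276, -0.615, 0.245], 'eef_rot': [179.908, -0.008, -155.841], 'contact_force': [-0.366, 0.49, 0.08], 'moment': [-0.042, 0.008, 0.03], 'gripper_force': 0.0, 'gripper_width': 0.088}
scene [[418.6, 0.0, 284.5], [0.0, 418.6, 211.2], [0.0, 0.0, 1.0]] [-0.009  0.     0.     0.     0.   ] pos [-0.168 -0.588  0.678]
top [[429.5, 0.0, 284.8], [0.0, 429.5, 207.4], [0.0, 0.0, 1.0]] [0.036 0.    0.    0.    0.   ] pos [ 0.45  -0.004  1.128]
{'mtx': array([[319.02525971,   0.        , 282.369016  ],
       [  0.        , 319.02525971, 209.11104775],
       [  0.        ,   0.        ,   1.        ]]), 'distortion': array([-0.0655827,  0.       ,  0.       ,  0.       ,  0.       ]), 'mount': array([[ 5.99666035e-04, -9.51870710e-01, -3.06499253e-01,
         8.39813921e-02],
       [ 9.99999226e-01,  9.05006643e-04, -8.54108918e-04,
        -5.38175574e-04],
       [ 1.09038512e-03, -3.06498503e-01,  9.51870516e-01,
        -1.39987755e-01],
       [ 0.00000000e+00,  0.00000000e+00,  0.00000000e+00,
         1.00000000e+00]])}
```

View pics/scene0.png

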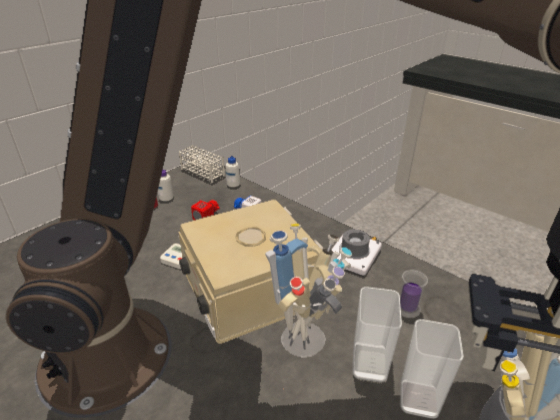

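View pics/top0.png

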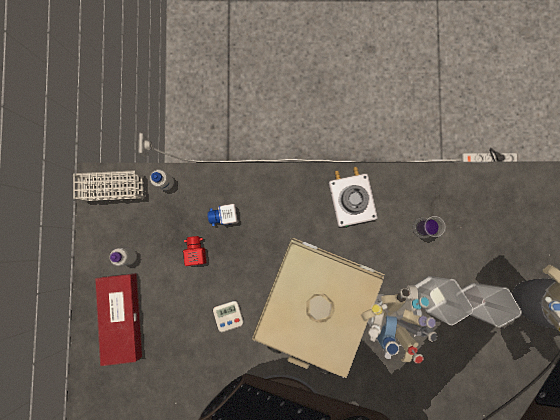

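The top view shows the cartridge at about (222,215) with its blue barrel to the left, and the red look-alike at (194,250). The station is at (354,200), the jar at (432,227) and the bottles at (162,178) and (121,257). A tall tan box stands in between.

```bash
cat > h.py <<'E'
import cv2,numpy as np
from plant import r
from scipy.spatial.transform import Rotation as Ro
def ray(n,uv,st=None):
    p=r.camera_params(n); uv=np.array(uv,float).reshape(-1,1,2)
    d=cv2.undistortPoints(uv,p["mtx"],p["distortion"]).reshape(-1,2); d=np.c_[d,np.ones(len(d))]
    if n=="wrist":
        T=np.array(p["mount"]); Rt=Ro.from_euler("xyz",st["eef_rot"],degrees=True).as_matrix()
        R=Rt@T[:3,:3]; o=Rt@T[:3,3]+np.array(st["tcp_pos"]); return o,d@R.T
    R=cv2.Rodrigues(np.array(p["rvec"],float))[0]
    return -R.T@np.array(p["tvec"],float).ravel(),d@R
def onz(n,uv,z,st=None):
    o,d=ray(n,uv,st); return o+d*((z-o[2])/d[:,2])[:,None]
E
python3 - <<'E'
from h import *
im=cv2.imread("pics/top0.png"); hsv=cv2.cvtColor(im,cv2.COLOR_BGR2HSV)
np.set_printoptions(precision=4,suppress=True)
def big(m,box):
    x0,y0,x1,y1=box; k=np.zeros_like(m); k[y0:y1,x0:x1]=m[y0:y1,x0:x1]
    c=max(cv2.findContours(k,cv2.RETR_EXTERNAL,cv2.CHAIN_APPROX_NONE)[0],key=cv2.contourArea); return c
blue=cv2.inRange(hsv,(100,120,50),(130,255,255)); white=cv2.inRange(hsv,(0,0,150),(180,70,255))
for nm,m,b,z in [("barrel",blue,(200,195,245,235),.024),("head",white,(200,195,245,235),.048),("both",blue|white,(200,195,245,235),.04),("plinth",white,(320,165,390,235),.024)]:
    c=big(m,b); q=cv2.minAreaRect(c); print(nm,q,onz("top",cv2.boxPoints(q),z),onz("top",[q[0]],z))
for nm,uv,z in [("coplin",(432,227),.05),("boxcorners",[(292,240),(384,273),(345,377),(254,341)],.17),("stA",(162,178),.09),("stB",(121,257),.09),("red",(194,250),.04),("jig",(354,200),.062)]: print(nm,onz("top",uv,z))
# box height by two views: corner nearest +x,+y  and others
for a,b in [((292,240),(275,206)),((254,341),(182,241)),((384,273),(330,257))]:
    o1,d1=ray("top",a);o2,d2=ray("scene",b);A=np.c_[d1[0],-d2[0]];t=np.linalg.lstsq(A,o2-o1,rcond=None)[0];print("box",o1+d1[0]*t[0],o2+d2[0]*t[1])
cv2.imwrite("pics/crop.png",np.hstack([cv2.resize(im[190:240,195:250],(0,0),fx=7,fy=7,interpolation=2),cv2.resize(im[175:225,328:382],(0,0),fx=7,fy=7,interpolation=2)]))
E
```

```text
barrel ((213.5, 216.5), (11.0, 17.0), 0.0) [[0.4997 0.1809 0.024 ]
 [0.5435 0.1813 0.024 ]
 [0.5434 0.1531 0.024 ]
 [0.4996 0.1528 0.024 ]] [[0.5215 0.167  0.024 ]]
head ((227.22998046875, 213.61000061035156), (18.24335479736328, 15.556349754333496), 81.8698959350586) [[0.5472 0.1517 0.048 ]
 [0.5526 0.113  0.048 ]
 [0.507  0.1063 0.048 ]
 [0.5017 0.1448 0.048 ]] [[0.5271 0.129  0.048 ]]
both ((221.28379821777344, 214.7027130126953), (18.57708740234375, 27.619029998779297), 80.53767395019531) [[0.5426 0.1834 0.04  ]
 [0.5539 0.1146 0.04  ]
 [0.5073 0.1066 0.04  ]
 [0.4961 0.1752 0.04  ]] [[0.525 0.145 0.04 ]]
plinth ((352.7756042480469, 199.6195068359375), (47.07420349121094, 39.950218200683594), 77.90524291992188) [[ 0.6132 -0.1295  0.024 ]
 [ 0.6348 -0.2314  0.024 ]
 [ 0.5148 -0.2543  0.024 ]
 [ 0.4936 -0.1533  0.024 ]] [[ 0.5638 -0.1922  0.024 ]]
coplin [[ 0.4914 -0.385   0.05  ]]
boxcorners [[ 0.4589 -0.0303  0.17  ]
 [ 0.3855 -0.2332  0.17  ]
 [ 0.1643 -0.1427  0.17  ]
 [ 0.2408  0.0536  0.17  ]]
stA [[0.6113 0.282  0.09  ]]
stB [[0.4216 0.3748 0.09  ]]
red [[0.4364 0.2125 0.04  ]]
jig [[ 0.559  -0.1887  0.062 ]]
box [ 0.4593 -0.0313  0.1339] [ 0.4548 -0.0265  0.1338]
box [0.2293 0.0568 0.1172] [0.2367 0.0504 0.1152]
box [ 0.3834 -0.2405  0.1395] [ 0.3824 -0.2392  0.1393]
```

View pics/crop.png

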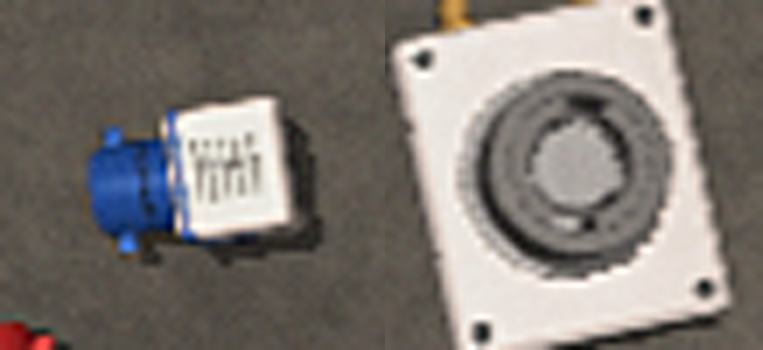

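The crop shows the cartridge's blue stripe and lugs both pointing sideways, with its axis at about -82° (head towards -y). The collar's notches show at crop (585,103) and (578,220), so they lie near world x at about -3°. I'll go above the cartridge and look from close by.

```bash
cat >> h.py <<'E'
def rel(pos,rpy,st=None):
    st=st or r.get_state(); R0=Ro.from_euler("xyz",st["eef_rot"],degrees=True)
    t=R0.inv().apply(np.array(pos)-st["tcp_pos"])*1000
    w=(R0.inv()*(rpy if isinstance(rpy,Ro) else Ro.from_euler("xyz",rpy,degrees=True))).as_rotvec()
    print("row",t.round(1).tolist(),w.round(4).tolist())
E
python3 -c "
from h import *
rel([.53,.10,.22],[180,0,-82])"
```

```text
row [-524.5, 548.9, 25.5] [0.0013, 0.0008, -1.2888]
```

```bash
python3 -m pendant '[[-150,150,0,0,0,-0.3],[-524,549,25,0,0,-1.289],[-524,549,25,0,0,-1.289],[-524,549,25,0,0,-1.289],[-524,549,25,0,0,-1.289],[-524,549,25,0,0,-1.289],[-524,549,25,0,0,-1.289],[-524,549,25,0,0,-1.289],[-524,549,25,0,0,-1.289],[-524,549,25,0,0,-1.289],[-524,549,25,0,0,-1.289],[-524,549,25,0,0,-1.289],[-524,549,25,0,0,-1.289],[-524,549,25,0,0,-1.289],[-524,549,25,0,0,-1.289],[-524,549,25,0,0,-1.289],[-524,549,25,0,0,-1.289]]' 87
python3 - <<'E'
from h import *
np.set_printoptions(precision=4,suppress=True)
s=r.get_state(); print(np.round(s["joints"],1),s["tcp_pos"],s["eef_rot"])
im=r.capture("wrist")[:,:,::-1]; cv2.imwrite("pics/w1.png",im); hsv=cv2.cvtColor(im,cv2.COLOR_BGR2HSV)
np.save("w1.npy",np.r_[s["tcp_pos"],s["eef_rot"]])
E
```

```text
time_s: 2.22
tcp_pos: [0.5296, 0.0987, 0.2209]
eef_rot: [-180.0, 0.0, -82.0]
contact_force: [0.4, -1.1, 0.2]
gripper_width: 0.0871
gripper_force: 0.0
[ 31.4   8.8 -18.7  -0.  -62.6 -23.5] [0.5296 0.0987 0.2209] [-179.9706    0.0129  -82.0495]
```

View pics/w1.png

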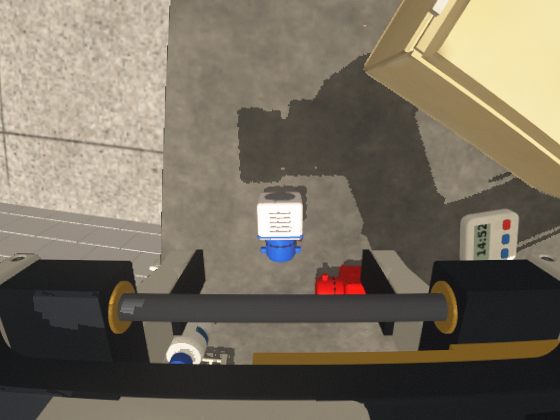

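The wrist view shows the cartridge at about (280,228): white head on top, blue barrel and lugs below it. Now I'll measure it.

Run:
```python
from h import *
np.set_printoptions(precision=4,suppress=True)
v=np.load("w1.npy"); s=dict(tcp_pos=v[:3],eef_rot=v[3:])
im=cv2.imread("pics/w1.png"); hsv=cv2.cvtColor(im,cv2.COLOR_BGR2HSV)
box=(slice(180,275),slice(245,315))
w=np.zeros(im.shape[:2],np.uint8); b=w.copy()
w[box]=cv2.inRange(hsv,(0,0,190),(180,60,255))[box]; b[box]=cv2.inRange(hsv,(100,120,40),(130,255,255))[box]
for m,z in [(w,.048),(b,.024)]:
    c=max(cv2.findContours(cv2.morphologyEx(m,3,np.ones((5,5))),0,1)[0],key=cv2.contourArea); q=cv2.minAreaRect(c)
    P=onz("wrist",cv2.boxPoints(q),z,s); print(q,cv2.boundingRect(c),P,P.mean(0))
    e=P[1]-P[0],P[2]-P[1]; print([(np.linalg.norm(x),np.degrees(np.arctan2(x[1],x[0]))) for x in e])
```

```text
((279.5, 220.5), (37.0, 45.0), 90.0) (257, 202, 46, 38) [[0.5539 0.1108 0.048 ]
 [0.5083 0.1044 0.048 ]
 [0.5019 0.1449 0.048 ]
 [0.5492 0.1516 0.048 ]] [0.5283 0.1279 0.048 ]
[(np.float64(0.04602922972604799), np.float64(-171.98814748972316)), (np.float64(0.04098713916038495), np.float64(99.076453607463))]
((280.2681579589844, 248.30072021484375), (25.607023239135742, 44.05680847167969), 88.69805145263672) (258, 235, 45, 27) [[0.5492 0.1582 0.024 ]
 [0.4997 0.1499 0.024 ]
 [0.4939 0.1818 0.024 ]
 [0.5448 0.1903 0.024 ]] [0.5219 0.1701 0.024 ]
[(np.float64(0.05022531866141484), np.float64(-170.56464276896568)), (np.float64(0.032402493298020425), np.float64(100.31892201692895))]
```

Run:
```python
from h import *
s=r.get_state(); B=Ro.from_euler("xyz",[180,0,-82],degrees=True)
G=B*Ro.from_euler("y",-35,degrees=True); g=np.array([.528,.128,.027]); z=G.as_matrix()[:,2]
rel(g-.09*z,G,s); rel(g,G,s)
```

```text
row [22.6, -2.5, 120.1] [-0.0006, -0.6106, -0.0005]
row [-29.0, -2.4, 193.8] [-0.0006, -0.6106, -0.0005]
```

```bash
python3 -m pendant '[[23,-2.5,100,0,-0.3,0],[23,-2.5,120,0,-0.611,0],[23,-2.5,120,0,-0.611,0],[23,-2.5,120,0,-0.611,0],[5,-2.5,145,0,-0.611,0],[-12,-2.5,170,0,-0.611,0],[-21,-2.5,182,0,-0.611,0],[-29,-2.5,194,0,-0.611,0],[-29,-2.5,194,0,-0.611,0]]' 87; python3 -m pendant '[[0,0,0,0,0,0],[0,0,0,0,0,0],[0,0,0,0,0,0],[0,0,0,0,0,0],[0,0,0,0,0,0],[0,0,0,0,0,0],[0,0,0,0,0,0],[0,0,0,0,0,0]]' 40 30
python3 -c "
from h import *
s=r.get_state();print(np.round(s['joints'],1))
B=Ro.from_euler('xyz',[180,0,-82],degrees=True);F=B*Ro.from_euler('y',55,degrees=True)
p=np.array(s['tcp_pos']);rel(p+[0,0,.08],B*Ro.from_euler('y',-35,degrees=True),s)
rel([.53,.07,p[2]+.09],F,s); rel([.53,.07,.062],F,s)"
```

```text
time_s: 3.4
tcp_pos: [0.5277, 0.129, 0.0262]
eef_rot: [179.9, 35.0, -82.0]
contact_force: [-0.3, 0.1, -0.1]
gripper_width: 0.0872
gripper_force: 0.0
time_s: 4.4
tcp_pos: [0.5282, 0.1286, 0.0267]
eef_rot: [-180.0, 35.0, -82.0]
contact_force: [0.2, -1.1, 3.7]
gripper_width: 0.0479
gripper_force: 30.0
[  6.8  28.4 -13.5 -42.9 -57.4  28.1]
row [-45.9, -0.0, -65.5] [0.0, 0.0001, 0.0005]
row [-3.9, 6.3, -107.1] [-0.0004, 1.5709, 0.0004]
row [27.5, 6.4, -62.3] [-0.0004, 1.5709, 0.0004]
```

```bash
python3 -m pendant '[[-23,0,-33,0,0,0],[-46,0,-66,0,0,0],[-40,2,-75,0,0.2,0],[-35,3,-85,0,0.4,0],[-25,4,-95,0,0.6,0],[-15,5,-100,0,0.8,0],[-4,6,-107,0,1.0,0],[-4,6,-107,0,1.2,0],[-4,6,-107,0,1.4,0],[-4,6,-107,0,1.571,0],[-4,6,-107,0,1.571,0],[-4,6,-107,0,1.571,0]]'
python3 - <<'E'
from h import *
s=r.get_state(); print(np.round(s["joints"],1),s["tcp_pos"],s["eef_rot"])
a=r.capture("scene");b=r.capture("top");w=r.capture("wrist")
cv2.imwrite("pics/p2.png",np.hstack([cv2.resize(a[130:270,170:370],(400,280)),cv2.resize(w,(374,280))])[:,:,::-1])
F=Ro.from_euler('xyz',[180,0,-82],degrees=True)*Ro.from_euler('y',55,degrees=True)
p=s["tcp_pos"]
rel([p[0],p[1],.060],F,s); rel([p[0],p[1],.052],F,s)
E
```

```text
time_s: 5.9
tcp_pos: [0.5298, 0.0708, 0.1148]
eef_rot: [179.7, -55.1, -81.7]
contact_force: [-0.3, 0.9, -1.8]
gripper_width: 0.0479
gripper_force: 30.0
[ 50.5  31.4 -38.2  40.1 -69.9 -74. ] [0.52977245 0.0708072  0.11482638] [179.70390404 -55.083161   -81.65356006]
row [-45.0, -0.2, 31.4] [0.0002, -0.0015, 0.0035]
row [-51.5, -0.2, 36.0] [0.0002, -0.0015, 0.0035]
```

View pics/p2.png

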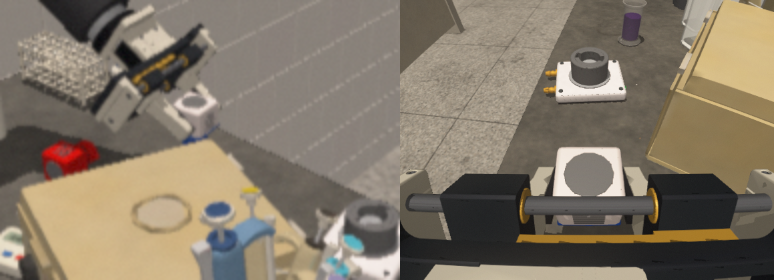

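The left crop shows the cartridge upright in the fingers, and in the wrist view the head top is level. I'll lower it now.

```bash
python3 -m pendant '[[-20,0,14,0,0,0],[-36,0,25,0,0,0],[-45,0,31.4,0,0,0],[-48,0,33.5,0,0,0],[-50,0,35,0,0,0],[-50.5,0,35.3,0,0,0],[-50.5,0,35.3,0,0,0]]'; python3 -m pendant '[[-0.8,0,0.6,0,0,0],[-1.2,0,0.9,0,0,0],[-1.2,0,0.9,0,0,0]]'
```

```text
time_s: 6.92
tcp_pos: [0.5303, 0.0705, 0.0551]
eef_rot: [-180.0, -55.0, -82.0]
contact_force: [0.2, 1.1, -2.4]
gripper_width: 0.0479
gripper_force: 30.0
time_s: 7.3
tcp_pos: [0.5302, 0.0703, 0.0534]
eef_rot: [180.0, -55.0, -82.0]
contact_force: [0.6, -0.3, -1.9]
gripper_width: 0.0482
gripper_force: 30.0
```

```bash
python3 -m pendant '[[-0.8,0,0.6,0,0,0],[-1.2,0,0.9,0,0,0],[-1.2,0,0.9,0,0,0]]'; python3 -m pendant '[[-0.4,0,0.3,0,0,0],[-0.8,0,0.6,0,0,0],[-0.8,0,0.6,0,0,0]]'
```

```text
time_s: 7.68
tcp_pos: [0.5303, 0.0703, 0.0526]
eef_rot: [-180.0, -55.1, -82.0]
contact_force: [-3.0, 2.4, 4.8]
gripper_width: 0.0479
gripper_force: 30.0
time_s: 8.05
tcp_pos: [0.5304, 0.0702, 0.0525]
eef_rot: [-179.9, -55.1, -82.0]
contact_force: [-5.0, 5.1, 12.6]
gripper_width: 0.0478
gripper_force: 30.0
```

```bash
python3 -m pendant '[[0.8,0,-0.6,0,0,0],[0.8,0,-0.6,0,0,0]]' - 5; python3 -m pendant '[[0,0,0,0,0,0],[0,0,0,0,0,0],[0,0,0,0,0,0],[0,0,0,0,0,0],[0,0,0,0,0,0]]' 87; python3 -m pendant '[[0,0,-20,0,0,0],[0,0,-50,0,0,0],[0,0,-100,0,0,0],[20,0,-130,0,0,0],[20,0,-130,0,0,0]]'
python3 - <<'E'
from h import *
s=r.get_state(); np.save("w3.npy",np.r_[s["tcp_pos"],s["eef_rot"]]); print(s["joints"])
w=r.capture("wrist");b=r.capture("top")
cv2.imwrite("pics/w3.png",w[:,:,::-1]);cv2.imwrite("pics/t3.png",b[:,:,::-1])
cv2.imwrite("pics/p3.png",np.hstack([cv2.resize(b[180:280,180:320],(420,300)),cv2.resize(w,(380,300))])[:,:,::-1])
B=Ro.from_euler('xyz',[180,0,-82],degrees=True)
rel([.531,.071,.20],B,s)
E
```

```text
time_s: 8.3
tcp_pos: [0.5303, 0.0701, 0.0525]
eef_rot: [-180.0, -55.1, -82.0]
contact_force: [-2.9, 1.1, 6.5]
gripper_width: 0.0477
gripper_force: 5.0
time_s: 8.93
tcp_pos: [0.5302, 0.0702, 0.0518]
eef_rot: [180.0, -55.0, -82.0]
contact_force: [0.1, -0.0, -0.1]
gripper_width: 0.0861
gripper_force: 0.0
time_s: 9.55
tcp_pos: [0.5175, 0.1678, 0.1451]
eef_rot: [-179.6, -54.8, -82.1]
contact_force: [-0.7, -0.4, -0.5]
gripper_width: 0.087
gripper_force: 0.0
[ 58.13334709  32.48463523 -28.24540733  32.52442047 -78.5595152
 -71.4736304 ]
row [101.2, 0.2, 48.1] [-0.0047, -0.9556, 0.0011]
```

View pics/p3.png

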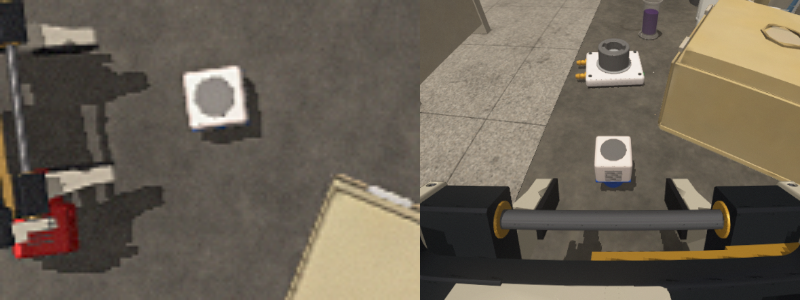

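The cartridge stands upright and free, in both the top crop (215,97) and the wrist view (613,157). I'll go above it and measure.

```bash
python3 -m pendant '[[40,0,0,0,0,0],[70,0,20,0,-0.187,0],[100,0,48,0,-0.37,0],[101,0,48,0,-0.55,0],[101,0,48,0,-0.73,0],[101,0,48,0,-0.9,0],[101,0,48,0,-0.956,0],[101,0,48,0,-0.956,0],[101,0,48,0,-0.956,0],[101,0,48,0,-0.956,0]]'
python3 - <<'E'
from h import *
np.set_printoptions(precision=4,suppress=True)
s=r.get_state(); print(np.round(s["joints"],1),s["tcp_pos"],s["eef_rot"])
w=r.capture("wrist")[:,:,::-1].copy(); cv2.imwrite("pics/w4.png",w)
t=cv2.imread("pics/t3.png")
for nm,im,bx in [("wrist",w,(150,60,420,300)),("top",t,(235,190,270,230))]:
    hsv=cv2.cvtColor(im,cv2.COLOR_BGR2HSV); m=np.zeros(im.shape[:2],np.uint8); x0,y0,x1,y1=bx
    m[y0:y1,x0:x1]=cv2.inRange(hsv,(0,0,170),(180,60,255))[y0:y1,x0:x1]
    for c in sorted(cv2.findContours(m,0,1)[0],key=cv2.contourArea)[-3:]:
        q=cv2.minAreaRect(c); P=onz(nm,cv2.boxPoints(q),.072,s); e=P[1]-P[0]
        print(nm,q,P.mean(0),np.linalg.norm(e),np.degrees(np.arctan2(e[1],e[0])))
E
```

```text
time_s: 10.9
tcp_pos: [0.5301, 0.0684, 0.1974]
eef_rot: [179.9, -0.3, -81.9]
contact_force: [0.4, -0.3, 0.1]
gripper_width: 0.087
gripper_force: 0.0
[ 28.6   9.6 -21.1   0.3 -59.5 -20.6] [0.5301 0.0684 0.1974] [179.9208  -0.3018 -81.9141]
wrist ((152.0, 208.0), (4.0, 52.0), 0.0) [0.6436 0.0845 0.072 ] 0.04848287449087033 -89.04622208795764
wrist ((154.0, 110.0), (100.0, 8.0), 90.0) [0.6443 0.0015 0.072 ] 0.006367664163829592 -173.32207653607048
wrist ((281.5, 205.49998474121094), (52.99999237060547, 50.99999237060547), -0.0) [0.5307 0.066  0.072 ] 0.04644455904592956 -83.34812484500398
top ((250.92001342773438, 211.9399871826172), (18.52619743347168, 18.80904197692871), 81.8698959350586) [0.5293 0.0678 0.072 ] 0.04632662752364975 -82.0169208051765
```

View pics/w4.png

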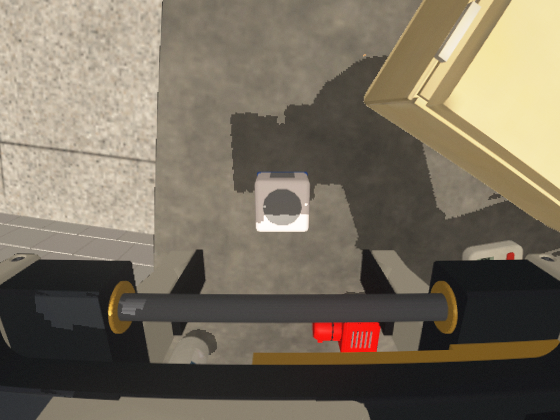

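The wrist view shows the standing head at about (281,203), and two measurements agree on roughly (0.5305, 0.0677). I'll grasp it from above with the TCP at 54 mm.

```bash
python3 -c "
from h import *
rel([.5305,.0677,.054],[180,0,-82])"
```

```text
row [0.1, -0.4, 143.5] [0.0012, -0.005, 0.0017]
```

```bash
python3 -m pendant '[[0,0,50,0,0,0],[0,-0.4,100,0,0,0],[0,-0.4,125,0,0,0],[0,-0.4,135,0,0,0],[0,-0.4,141,0,0,0],[0,-0.4,143.5,0,0,0],[0,-0.4,143.5,0,0,0],[0,-0.4,143.5,0,0,0]]'; python3 -c "
from h import *
rel([.5305,.0677,.054],[180,0,-82])"
```

```text
time_s: 11.95
tcp_pos: [0.5314, 0.0677, 0.0553]
eef_rot: [-179.9, -0.2, -82.0]
contact_force: [1.0, -0.4, 0.1]
gripper_width: 0.0871
gripper_force: 0.0
row [-0.2, 0.9, 1.3] [-0.0013, -0.0036, 0.0004]
```

```bash
python3 -m pendant '[[-0.2,0.9,1.3,0,-0.003,0],[-0.2,0.9,1.3,0,-0.003,0],[-0.2,0.9,1.3,0,-0.003,0],[-0.2,0.9,1.3,0,-0.003,0],[-0.2,0.9,1.3,0,-0.003,0],[-0.2,0.9,1.3,0,-0.003,0]]' 40 40; python3 -m pendant '[[0,0,-20,0,0,0],[0,0,-60,0,0,0],[0,0,-110,0,0,0],[0,0,-130,0,0,0],[0,0,-130,0,0,0]]'; python3 -c "
from h import *
rel([.55,-.10,.19],[180,0,-82])"
```

```text
time_s: 12.7
tcp_pos: [0.5302, 0.0676, 0.0533]
eef_rot: [-180.0, -0.1, -82.0]
contact_force: [0.7, -0.8, -0.3]
gripper_width: 0.0476
gripper_force: 40.0
time_s: 13.32
tcp_pos: [0.5306, 0.068, 0.1846]
eef_rot: [-179.8, 0.0, -82.0]
contact_force: [-0.1, -0.2, -2.2]
gripper_width: 0.0478
gripper_force: 40.0
row [169.1, 4.3, -5.4] [-0.0029, 0.0001, 0.0003]
```

```bash
python3 -m pendant '[[60,1,-2,0,0,0],[115,3,-5,0,0,0],[169,4,-5,0,0,0],[169,4,-5,0,0,0],[169,4,-5,0,0,0],[169,4,-5,0,0,0]]'
python3 - <<'E'
from h import *
s=r.get_state(); print(np.round(s["joints"],1)); np.save("w5.npy",np.r_[s["tcp_pos"],s["eef_rot"]])
w=r.capture("wrist")[:,:,::-1]; cv2.imwrite("pics/w5.png",w)
np.set_printoptions(precision=4,suppress=True)
R=cv2.resize(w[0:280,150:450],(0,0),fx=2,fy=2,interpolation=2); cv2.imwrite("pics/w5c.png",R)
E
```

```text
time_s: 14.08
tcp_pos: [0.5494, -0.0993, 0.1877]
eef_rot: [179.9, -0.0, -81.9]
contact_force: [-0.5, -1.0, -0.8]
gripper_width: 0.0476
gripper_force: 40.0
[  9.9  12.3 -18.9   0.1 -58.9  -1.8]
```

View pics/w5c.png

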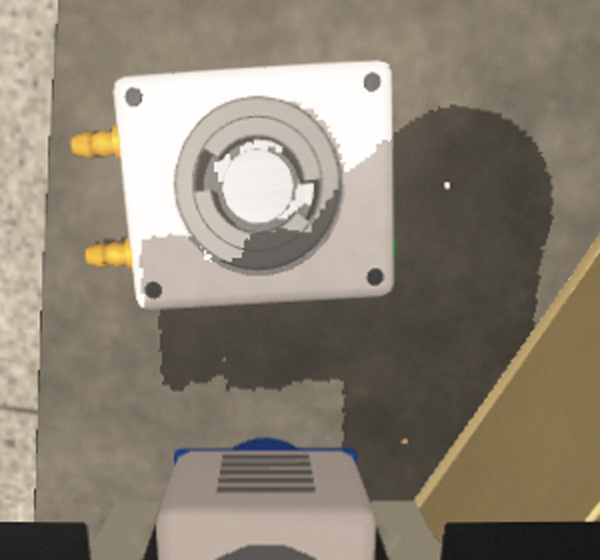

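The crop shows the collar centred near (258,183). The left notch is at about (204,170) and the right one at about (309,201), so they are turned by roughly -8° in world. Now I'll convert these points.

Run:
```python
from h import *
np.set_printoptions(precision=4,suppress=True)
v=np.load("w5.npy"); s=dict(tcp_pos=v[:3],eef_rot=v[3:])
f=lambda uv:np.array(uv,float)/2+[150,0]-[.25,.25]
def circ(P):
    A=np.c_[2*P[:,:2],np.ones(len(P))];x=np.linalg.lstsq(A,(P[:,:2]**2).sum(1),rcond=None)[0];return x[:2],np.sqrt(x[2]+x[:2]@x[:2])
print("collar",circ(onz("wrist",f([(175,183),(258,97),(341,185),(200,121),(310,119)]),.062,s)))
im=cv2.imread("pics/w5.png"); g=cv2.GaussianBlur(cv2.cvtColor(im,6),(3,3),0)[:150,200:360]
for x in cv2.HoughCircles(g,cv2.HOUGH_GRADIENT_ALT,1,2,param1=120,param2=.6,minRadius=15,maxRadius=60)[0][:8]:
    c=x[:2]+[200,0]; print(c,x[2],onz("wrist",[c],.062,s)[0],onz("wrist",[c,c+[x[2],0]],.048,s))
P=onz("wrist",f([(122,76),(390,64),(392,296),(138,308)]),.024,s); print("plinth",P,P.mean(0))
N=onz("wrist",f([(204,170),(309,201)]),.062,s); d=N[0]-N[1]; print("notch",N,N.mean(0),np.linalg.norm(d),np.degrees(np.arctan2(d[1],d[0])))
# collar on cartridge: barrel bottom for axis check
```

```text
collar (array([ 0.5654, -0.1932]), np.float64(0.03276504780277547))
[299.  95.] 51.931217 [ 0.5491 -0.1941  0.062 ] [[ 0.5485 -0.1947  0.048 ]
 [ 0.5056 -0.2011  0.048 ]]
[278.  92.] 43.18366 [ 0.5659 -0.194   0.062 ] [[ 0.5662 -0.1946  0.048 ]
 [ 0.5306 -0.1997  0.048 ]]
[278.  71.] 41.48703 [ 0.5681 -0.2095  0.062 ] [[ 0.5684 -0.2109  0.048 ]
 [ 0.5348 -0.2158  0.048 ]]
[288.  85.] 32.46955 [ 0.5589 -0.2003  0.062 ] [[ 0.5588 -0.2012  0.048 ]
 [ 0.5322 -0.2051  0.048 ]]
[288. 101.] 34.20947 [ 0.5571 -0.1883  0.062 ] [[ 0.5569 -0.1886  0.048 ]
 [ 0.5286 -0.1928  0.048 ]]
[261.  88.] 54.173653 [ 0.5796 -0.1951  0.062 ] [[ 0.5806 -0.1958  0.048 ]
 [ 0.5361 -0.2021  0.048 ]]
[286. 106.] 46.982864 [ 0.5581 -0.1843  0.062 ] [[ 0.558  -0.1844  0.048 ]
 [ 0.5189 -0.1901  0.048 ]]
[278.  92.] 32.83778 [ 0.5659 -0.194   0.062 ] [[ 0.5662 -0.1946  0.048 ]
 [ 0.5392 -0.1985  0.048 ]]
plinth [[ 0.6309 -0.2326  0.024 ]
 [ 0.5163 -0.2537  0.024 ]
 [ 0.4963 -0.1552  0.024 ]
 [ 0.6148 -0.1326  0.024 ]] [ 0.5646 -0.1936  0.024 ]
notch [[ 0.5871 -0.1965  0.062 ]
 [ 0.5444 -0.1907  0.062 ]] [ 0.5657 -0.1936  0.062 ] 0.04305011512750653 -7.704490336010583
```

```bash
python3 -c "
from h import *
s=r.get_state()
rel([.565,-.1932,.135],[180,0,-97.7],s);rel([.565,-.1932,.113],[180,0,-97.7],s)"
```

```text
row [95.2, -2.1, 53.1] [0.0005, -0.0009, 0.2758]
row [95.2, -2.1, 75.1] [0.0005, -0.0009, 0.2758]
```

```bash
python3 -m pendant '[[50,-1,0,0,0,0.14],[95.2,-2.1,20,0,0,0.275],[95.2,-2.1,45,0,0,0.275],[95.2,-2.1,53,0,0,0.275],[95.2,-2.1,53,0,0,0.275],[95.2,-2.1,53,0,0,0.275]]'; python3 -m pendant '[[0,0,8,0,0,0],[0,0,14,0,0,0],[0,0,18,0,0,0],[0,0,20,0,0,0],[0,0,22,0,0,0],[0,0,22,0,0,0]]'; python3 -c "
from h import *
rel([.565,-.1932,.109],[180,0,-97.7])"
```

```text
time_s: 14.88
tcp_pos: [0.5659, -0.1935, 0.1367]
eef_rot: [-179.9, -0.1, -97.6]
contact_force: [0.1, 0.2, -1.5]
gripper_width: 0.0479
gripper_force: 40.0
time_s: 15.62
tcp_pos: [0.565, -0.1943, 0.1134]
eef_rot: [-180.0, -0.1, -97.7]
contact_force: [-0.1, -0.1, -2.2]
gripper_width: 0.0479
gripper_force: 40.0
row [-1.1, 0.2, 4.4] [-0.0001, -0.001, -0.0007]
```

```bash
python3 -m pendant '[[0,0,1,0,0,0],[0,0,2,0,0,0],[0,0,3,0,0,0],[0,0,3,0,0,0]]';python3 -m pendant '[[0,0,1,0,0,0],[0,0,2,0,0,0],[0,0,2,0,0,0]]'; python3 -m pendant '[[0,0,1,0,0,0],[0,0,2,0,0,0],[0,0,2,0,0,0]]'
```

```text
time_s: 16.12
tcp_pos: [0.5651, -0.1942, 0.1105]
eef_rot: [-180.0, -0.1, -97.7]
contact_force: [-0.5, -0.4, -0.5]
gripper_width: 0.0479
gripper_force: 40.0
time_s: 16.5
tcp_pos: [0.5652, -0.1941, 0.1085]
eef_rot: [-180.0, -0.0, -97.7]
contact_force: [2.1, 1.6, -2.0]
gripper_width: 0.0477
gripper_force: 40.0
time_s: 16.88
tcp_pos: [0.5653, -0.1941, 0.1065]
eef_rot: [-180.0, -0.0, -97.7]
contact_force: [1.8, 1.8, -0.8]
gripper_width: 0.0479
gripper_force: 40.0
```

Lugs are already below the rim, with only slight side force. I'll centre a little and go on.

```bash
python3 -m pendant '[[-0.5,-0.5,1,0,0,0],[-0.5,-0.5,2,0,0,0],[-0.5,-0.5,2,0,0,0]]'; python3 -m pendant '[[0,0,1,0,0,0],[0,0,2,0,0,0],[0,0,3,0,0,0],[0,0,4,0,0,0],[0,0,4,0,0,0]]';python3 -m pendant '[[0,0,1.5,0,0,0],[0,0,3,0,0,0],[0,0,4.5,0,0,0],[0,0,6,0,0,0],[0,0,6,0,0,0]]'
```

```text
time_s: 17.25
tcp_pos: [0.5653, -0.1939, 0.1042]
eef_rot: [180.0, -0.1, -97.7]
contact_force: [-0.7, 1.0, -1.0]
gripper_width: 0.0476
gripper_force: 40.0
time_s: 17.88
tcp_pos: [0.5656, -0.1939, 0.1007]
eef_rot: [-180.0, -0.1, -97.7]
contact_force: [-0.4, 0.8, 2.0]
gripper_width: 0.0483
gripper_force: 40.0
time_s: 18.5
tcp_pos: [0.5656, -0.1939, 0.0945]
eef_rot: [-180.0, -0.1, -97.7]
contact_force: [-1.4, 0.7, 4.2]
gripper_width: 0.0481
gripper_force: 40.0
```

```bash
python3 -m pendant '[[0,0,2,0,0,0],[0,0,4,0,0,0],[0,0,6,0,0,0],[0,0,8,0,0,0],[0,0,8,0,0,0]]'; python3 -m pendant '[[0,0,0.7,0,0,0],[0,0,1.2,0,0,0],[0,0,1.2,0,0,0]]'
```

```text
time_s: 19.12
tcp_pos: [0.5657, -0.1939, 0.0866]
eef_rot: [-180.0, -0.1, -97.7]
contact_force: [-2.8, 0.4, 6.4]
gripper_width: 0.0483
gripper_force: 40.0
time_s: 19.5
tcp_pos: [0.5656, -0.1939, 0.0856]
eef_rot: [-180.0, -0.1, -97.7]
contact_force: [-3.4, 0.9, 7.6]
gripper_width: 0.0479
gripper_force: 40.0
```

```bash
python3 -m pendant '[[0,0.3,0.3,0,0,0.1],[0,0.3,0.3,0,0,0.2],[0,0.3,0.3,0,0,0.3],[0,0.3,0.3,0,0,0.4],[0,0.3,0.3,0,0,0.4]]'; python3 -c "
from plant import r
s=r.get_state();print(s['moment'],s['joints'][5])"; python3 -m pendant '[[0,0,0,0,0,0.12],[0,0,0,0,0,0.24],[0,0,0,0,0,0.36],[0,0,0,0,0,0.48],[0,0,0,0,0,0.6],[0,0,0,0,0,0.7],[0,0,0,0,0,0.7]]'; python3 -c "
from plant import r
s=r.get_state();print(s['moment'],s['joints'][5])"
```

```text
time_s: 20.12
tcp_pos: [0.5664, -0.1937, 0.0857]
eef_rot: [-179.8, 0.0, -120.7]
contact_force: [-2.6, 1.5, 7.4]
gripper_width: 0.0476
gripper_force: 40.0
[ 0.62219564  0.51848722 -0.07268121] -30.622343834593675
time_s: 21.0
tcp_pos: [0.5665, -0.1937, 0.0857]
eef_rot: [-179.9, 0.1, -160.8]
contact_force: [-1.9, 1.4, 7.5]
gripper_width: 0.0478
gripper_force: 40.0
[ 0.64575043  0.53068572 -0.00851012] -70.72967515046705
```

```bash
for i in 1; do :; done; python3 -m pendant '[[0,0,0,0,0,0.1],[0,0,0,0,0,0.2],[0,0,0,0,0,0.2]]'; python3 -c "
from plant import r
print(r.get_state()['moment'])"; python3 -m pendant '[[0,0,0,0,0,0.1],[0,0,0,0,0,0.1]]'; python3 -c "
from plant import r
print(r.get_state()['moment'])"; python3 -m pendant '[[0,0,0,0,0,0.1],[0,0,0,0,0,0.1]]'; python3 -c "
from plant import r
print(r.get_state()['moment'])"
```

```text
time_s: 21.38
tcp_pos: [0.5665, -0.1937, 0.0857]
eef_rot: [-179.9, 0.1, -172.3]
contact_force: [-1.8, 2.6, 7.6]
gripper_width: 0.0479
gripper_force: 40.0
[ 0.56326889  0.42952417 -0.03102752]
time_s: 21.62
tcp_pos: [0.5666, -0.1937, 0.0858]
eef_rot: [-179.9, 0.2, -178.0]
contact_force: [-0.3, 1.7, 7.0]
gripper_width: 0.0485
gripper_force: 40.0
[ 0.49765559  0.42271944 -0.02548669]
time_s: 21.88
tcp_pos: [0.5666, -0.1938, 0.0858]
eef_rot: [-179.9, 0.2, 176.3]
contact_force: [-0.2, 1.3, 7.7]
gripper_width: 0.0473
gripper_force: 40.0
[ 0.47545695  0.37258113 -0.06341188]
```

```bash
python3 -m pendant '[[0,0,0,0,0,0.08],[0,0,0,0,0,0.08]]'; python3 -c "
from plant import r
print(r.get_state()['moment'])"; python3 -m pendant '[[0,0,0,0,0,0.08],[0,0,0,0,0,0.08]]'; python3 -c "
from plant import r
print(r.get_state()['moment'])"; python3 -m pendant '[[0,0,0,0,0,0.08],[0,0,0,0,0,0.08]]'; python3 -c "
from plant import r
print(r.get_state()['moment'])"
```

```text
time_s: 22.12
tcp_pos: [0.5666, -0.1938, 0.0858]
eef_rot: [-180.0, 0.2, 171.7]
contact_force: [-1.0, 0.6, 7.6]
gripper_width: 0.0476
gripper_force: 40.0
[ 0.46977832  0.40386772 -0.06401446]
time_s: 22.38
tcp_pos: [0.5664, -0.1937, 0.0857]
eef_rot: [-180.0, 0.1, 167.1]
contact_force: [-1.9, 1.6, 8.5]
gripper_width: 0.0481
gripper_force: 40.0
[ 0.65863486  0.61149842 -0.01070479]
time_s: 22.62
tcp_pos: [0.5659, -0.1936, 0.0857]
eef_rot: [-180.0, 0.1, 162.6]
contact_force: [-3.5, 2.1, 9.3]
gripper_width: 0.0478
gripper_force: 40.1
[1.06511289 1.22110248 0.75049636]
```

The moment about z shows the stop. I'll ease back slightly and rise with the spring.

```bash
python3 -m pendant '[[0,0,0,0,0,-0.05],[0,0,-1,0,0,-0.05],[0,0,-2,0,0,-0.05],[0,0,-3,0,0,-0.05],[0,0,-4,0,0,-0.05],[0,0,-4,0,0,-0.05]]';  python3 -m pendant '[[0,0,-0.7,0,0,0],[0,0,-1.4,0,0,0],[0,0,-1.4,0,0,0]]'; python3 -c "
from plant import r
print(r.get_state()['moment'])"
```

```text
time_s: 23.38
tcp_pos: [0.5659, -0.1937, 0.0893]
eef_rot: [-180.0, 0.1, 165.4]
contact_force: [-0.7, 2.5, 5.3]
gripper_width: 0.048
gripper_force: 40.0
time_s: 23.75
tcp_pos: [0.5658, -0.1937, 0.0906]
eef_rot: [-180.0, 0.1, 165.4]
contact_force: [1.2, 3.4, 4.2]
gripper_width: 0.0477
gripper_force: 40.0
[ 1.18432125 -0.60291967  0.06134123]
```

```bash
python3 -m pendant '[[0,0,-0.5,0,0,0],[0,0,-0.8,0,0,0],[0,0,-0.8,0,0,0]]'; python3 -m pendant '[[0,0,0,0,0,0],[0,0,0,0,0,0]]' - 4;  python3 -m pendant '[[0,0,0,0,0,0],[0,0,0,0,0,0],[0,0,0,0,0,0],[0,0,0,0,0,0]]' 80; python3 -m pendant '[[0,0,-10,0,0,0],[0,0,-50,0,0,0],[60,0,-100,0,0,0],[60,0,-100,0,0,0],[60,0,-100,0,0,0],[60,0,-100,0,0,0]]'
python3 - <<'E'
from h import *
s=r.get_state(); print(s["tcp_pos"],s["eef_rot"])
w=r.capture("wrist");a=r.capture("scene");t=r.capture("top")
cv2.imwrite("pics/t6.png",t[:,:,::-1])
cv2.imwrite("pics/p6.png",np.vstack([np.hstack([cv2.resize(w,(400,300)),cv2.resize(t[160:250,300:420],(400,300))]),np.hstack([cv2.resize(a[190:280,300:420],(400,300)),cv2.resize(t,(400,300))])])[:,:,::-1])
E
```

```text
time_s: 24.12
tcp_pos: [0.5657, -0.1938, 0.0912]
eef_rot: [-180.0, 0.1, 165.4]
contact_force: [2.9, 3.4, 3.1]
gripper_width: 0.0477
gripper_force: 40.0
time_s: 24.38
tcp_pos: [0.5655, -0.1939, 0.0912]
eef_rot: [-179.9, 0.0, 165.4]
contact_force: [3.7, 2.0, 2.0]
gripper_width: 0.0478
gripper_force: 4.0
time_s: 24.88
tcp_pos: [0.565, -0.1939, 0.091]
eef_rot: [-179.9, -0.0, 165.4]
contact_force: [0.7, -0.2, -0.3]
gripper_width: 0.0788
gripper_force: 0.0
time_s: 25.62
tcp_pos: [0.5076, -0.1786, 0.1905]
eef_rot: [-179.9, -0.0, 165.4]
contact_force: [0.4, -0.5, 0.1]
gripper_width: 0.0801
gripper_force: 0.0
[ 0.50759207 -0.17863528  0.19054402] [-1.79942975e+02 -1.37502853e-02  1.65433375e+02]
```

View pics/p6.png

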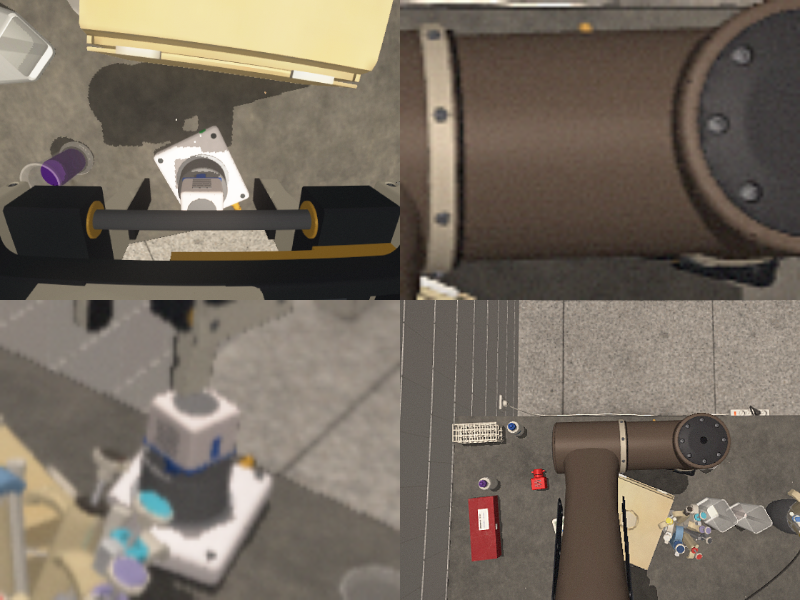

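The scene crop shows the cartridge upright in the collar with a visible gap under the head. I'll check its height numerically.

Run:
```python
from h import *
np.set_printoptions(precision=4,suppress=True)
s=r.get_state(); im=r.capture("scene")[:,:,::-1].copy(); w=r.capture("wrist")[:,:,::-1].copy(); cv2.imwrite("pics/s7.png",im);cv2.imwrite("pics/w7.png",w)
p=r.camera_params("scene")
pr=lambda P:cv2.projectPoints(np.array(P,float),np.array(p["rvec"],float),np.array(p["tvec"],float),p["mtx"],p["distortion"])[0].reshape(-1,2)
print("head top centre for gap 2,6,12,20:",pr([[.5655,-.1935,.062+g/1000+.042] for g in (2,6,12,20)]))
print("plinth corners",pr([[.6148,-.1326,.024],[.4963,-.1552,.024],[.5163,-.2537,.024],[.6309,-.2326,.024]]))
g=cv2.cvtColor(cv2.resize(im[190:280,300:420],(0,0),fx=6,fy=6,interpolation=2),6)
hsv=cv2.cvtColor(im,cv2.COLOR_BGR2HSV)
b=cv2.inRange(hsv,(100,110,40),(130,255,255)); b[:, :340]=0;b[:,375:]=0;b[:205]=0;b[250:]=0
ys,xs=np.nonzero(b);print("blue",list(zip(xs,ys))[:60])
x0=int(359);print("column v",[(y,im[y,359].tolist()) for y in range(208,256,2)])
cv2.imwrite("pics/c7.png",cv2.resize(im[205:265,325:395],(0,0),fx=8,fy=8,interpolation=2))
```

```text
head top centre for gap 2,6,12,20: [[358.4168 222.3297]
 [358.5988 220.9512]
 [358.8732 218.8718]
 [359.242  216.0775]]
plinth corners [[345.535  230.834 ]
 [325.9223 256.143 ]
 [365.1565 270.0117]
 [382.0338 243.5604]]
blue [(np.int64(364), np.int64(232)), (np.int64(365), np.int64(232)), (np.int64(364), np.int64(233)), (np.int64(364), np.int64(234)), (np.int64(364), np.int64(235)), (np.int64(364), np.int64(236)), (np.int64(350), np.int64(238)), (np.int64(350), np.int64(239)), (np.int64(351), np.int64(239)), (np.int64(350), np.int64(240)), (np.int64(351), np.int64(240)), (np.int64(352), np.int64(240)), (np.int64(353), np.int64(240)), (np.int64(350), np.int64(241)), (np.int64(352), np.int64(241)), (np.int64(353), np.int64(241)), (np.int64(355), np.int64(241)), (np.int64(356), np.int64(241))]
column v [(208, [112, 124, 133]), (210, [111, 123, 134]), (212, [112, 126, 134]), (214, [113, 126, 135]), (216, [115, 126, 136]), (218, [115, 118, 124]), (220, [116, 118, 123]), (222, [115, 119, 122]), (224, [144, 151, 161]), (226, [218, 224, 237]), (228, [193, 200, 219]), (230, [131, 137, 152]), (232, [130, 136, 148]), (234, [130, 136, 150]), (236, [129, 134, 147]), (238, [129, 133, 145]), (240, [113, 90, 84]), (242, [65, 65, 66]), (244, [69, 72, 75]), (246, [72, 74, 76]), (248, [71, 72, 74]), (250, [71, 72, 75]), (252, [73, 74, 78]), (254, [69, 70, 72])]
```

View pics/c7.png

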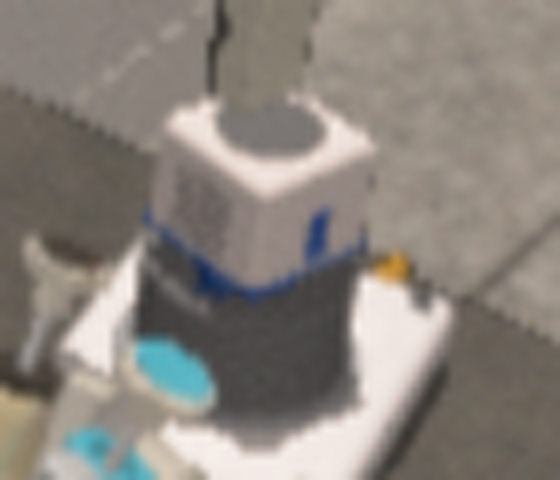

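In the crop the top disc's centre is at about (359,220.9), which fits a 6 mm gap (predicted 220.95). A light touch from above with closed fingers will make sure.

```bash
python3 -m pendant '[[0,0,-10,0,0,0],[-60,0,-10,0,0,0],[-60,0,-10,0,0,0],[-60,0,20,0,0,0],[-60,0,50,0,0,0],[-60,0,57,0,0,0],[-60,0,57,0,0,0],[-60,0,57,0,0,0]]' 0 10; for i in 1 ; do python3 -m pendant '[[0,0,1,0,0,0],[0,0,2,0,0,0],[0,0,2,0,0,0]]'; done; python3 -m pendant '[[0,0,0.7,0,0,0],[0,0,1.3,0,0,0],[0,0,1.3,0,0,0]]'
```

```text
time_s: 26.88
tcp_pos: [0.5661, -0.1939, 0.1357]
eef_rot: [-180.0, 0.1, 165.5]
contact_force: [0.4, 0.1, 0.4]
gripper_width: 0.0056
gripper_force: 0.0
time_s: 27.25
tcp_pos: [0.5654, -0.1938, 0.1324]
eef_rot: [-179.9, 0.0, 165.4]
contact_force: [-0.0, -0.3, -0.6]
gripper_width: 0.0008
gripper_force: 0.0
time_s: 27.62
tcp_pos: [0.5653, -0.1938, 0.1308]
eef_rot: [-179.9, 0.0, 165.4]
contact_force: [-1.1, 0.3, -1.0]
gripper_width: 0.0006
gripper_force: 0.0
```

```bash
python3 -m pendant '[[0,0,0.5,0,0,0],[0,0,1,0,0,0],[0,0,1,0,0,0]]'; python3 -m pendant '[[0,0,0.5,0,0,0],[0,0,1,0,0,0],[0,0,1,0,0,0]]'
```

```text
time_s: 28.0
tcp_pos: [0.5653, -0.1937, 0.1298]
eef_rot: [-179.9, 0.0, 165.4]
contact_force: [-0.0, -0.1, -0.3]
gripper_width: 0.0004
gripper_force: 0.0
time_s: 28.38
tcp_pos: [0.5656, -0.1938, 0.1294]
eef_rot: [-179.9, 0.1, 165.4]
contact_force: [-0.7, 0.7, 4.3]
gripper_width: 0.0003
gripper_force: 2.3
```

Contact came at tip height 0.110, so the gap is about 6 mm and the cartridge is locked. I'll retreat and hand in.

```bash
python3 -m pendant '[[0,0,-5,0,0,0],[0,0,-30,0,0,0],[0,0,-80,0,0,0],[0,0,-100,0,0,0],[0,0,-100,0,0,0],[0,0,-100,0,0,0]]' && python3 -c "
from plant import r
print(r.close_job())"
```

```text
time_s: 29.12
tcp_pos: [0.5648, -0.1935, 0.228]
eef_rot: [-180.0, -0.1, 165.4]
contact_force: [-0.4, 0.3, -0.7]
gripper_width: 0.0005
gripper_force: 0.0
the job is handed in; nothing more can be done
None
```

The cartridge is standing locked in the filter station's catch with about a 6 mm gap under its head, the arm is clear of it, and the job was handed in at about 29 s (no verdict was returned).

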